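# Change the press tool

### The job

Change the tool at the press plate: pull the plain steel pin up out of the socket on the gridded plate and stand it in the empty cup of the round tool stand. Then pull the longer of the two headed steel drifts out of the stand and put it, thin end down, all the way into the socket on the plate. Leave the other tools and everything else on the bench where they are.

Things in the scene. Friction and masses are not known exactly. Their poses are not given: they have to be found in the camera images.
- stand: Fixed round tool stand, at any yaw: grey disc 176 mm across, 10 mm thick, with four equal upright steel tube cups at (+-45, +-45) mm in its x, y. Cup: bore 28 mm, outside 34 mm, mouth 75 mm and floor 15 mm above the bench. Origin: centre of the underside, z up. Three cups hold a tool, in any order; one is empty.
- spare_cup (a point): Centre of the mouth of the stand's one empty cup, 75 mm above the bench (at +45, -45 mm in the stand's frame); its floor is 60 mm below.
- plate: Press plate fixed to the bench: aluminium with a grid, 230 x 200 mm, top 20 mm above the bench on rubber feet, with a low V-shaped orange stop (12 mm high) on its +x half and one upright steel tube socket at (-45, 0) mm. Origin: centre of the underside at bench level, z up, x along the 230 mm side.
- socket (a point): Centre of the mouth of the plate's tube socket, 85 mm above the bench; bore 28 mm, outside 34 mm, its floor is 60 mm below the mouth.
- pin: Plain straight steel pin without a head, 16 mm in diameter and 140 mm long, 0.22 kg, standing in the plate's socket at first. Origin: centre of its foot, z along it towards its top.
- long_drift: The longer headed drift: bare steel, shaft 16 mm in diameter and 120 mm long below, then a cylindrical head 28 mm in diameter and 45 mm long on top (165 mm in all), 0.38 kg, standing in a cup of the stand. Origin: centre of the foot of the shaft, z along it towards the head.
- short_drift: The shorter headed drift, which stays in the stand: bare steel, shaft 16 mm by 70 mm, head 28 mm in diameter and 45 mm long (115 mm in all). Origin: centre of its foot, z towards its head.
- nut_driver: Nut driver with a bulbous black plastic handle (30 mm in diameter, from 72 to 145 mm above its foot), which stays in the stand. Origin: centre of its foot, z towards its handle.
- bearing: Ball bearing ring, 38 mm outside, 12 mm high, lying on the plate by the V stop; bystander. Origin: centre of its underside.
- tape_roll: Roll of brown tape lying flat, 90 mm across, 45 mm high, bystander. Origin: centre of its underside.
- oil_bottle: White oil bottle 60 mm in diameter, 150 mm high, standing, bystander. Origin: centre of its underside.
- wrench: Steel wrench lying on the bench, bystander. Origin: near its middle, at its underside.
Mind the look-alikes: they are no part of the job. Leave any blue or purple look-alike of the long_drift alone. What is shaped like the nut_driver but green is not meant.

How it is judged:
By the outcome, as a careful person would: the job done as asked, in the order asked, and still so for the second after the job is handed in, with the robot touching nothing.
It also fails if it takes over 72 s, if anything falls off the work surface, if the arm or the gripper's body presses on something with over 40 N, if the wrist force passes 120 N, or if a joint passes its speed limit or range.

### The arm

A 6-joint arm with a two-finger parallel gripper is mounted at the origin on the work surface. World frame = base frame: x ahead of the robot, y to its left, z up, the work surface at z = 0. Lengths are in m, angles in rad, forces in N, time in s.
With the tool pointing down it reaches from about 0.275 to 0.75 m from the base axis. Payload 10.2 kg.
Tool frame: the origin (TCP) lies on the centre line of the jaws, within the pads' length; the fingertips stand 22 mm ahead of it and the grasp point (between the pads) lies 3 mm ahead of it; z points along the fingers, y is the line along which they close (so a half turn about z gives the same grasp; the last joint's range is limited). The gripper opens to 88 mm and grips with 3 to 60 N. Pads are 18 mm wide; open, the fingers measure 123 mm over their backs; the gripper's body (75 mm by 187 mm) begins 45 mm behind the grasp point.
Start: joints at [-1.4, 0.313, 1.498, -0, 1.331, -0.223], TCP at [0.201, -0.485, 0.261] pointing down, gripper open.
Joint ranges: [-2.94, 2.94], [-0.97, 2.17], [0.19, 2.56], [-1.23, 4.37], [0.02, 3.11], [-2.88, 2.88]. Speed limits (rad/s): [2.39, 2.39, 3.01, 3.14, 3.14, 3.14].

### API

Orientations are given as a rotation vector (axis times angle).
In Python, from station import telemetry, optics, order, regions_of gives the robot as it stands.
- The arm moves only by the shell command python3 -m inch 'ROWS' [OPENING]. ROWS is text: rows parted by semicolons, each of 6 numbers parted by spaces: the shift along the world's x, y, z in m, then the turn, a rotation vector about the world's x, y, z in rad. A call has 1 to 10 rows; each row shifts and turns the commanded pose from where the row before left it; what a row does not reach is not made up. A row lasts 1/12 s, in which the tool goes at most 41.7 mm and 7.16 degrees, less where a joint would pass 70% of its speed; a pose out of reach is approached as far as the arm can. A call is refused whole if a number of a shift passes 0.0417 or a number of a turn 0.125, either way. A call with a gripper value outside its range is refused whole. OPENING is the opening, from 0 (shut) to 1 (fully open), set as the call begins (- or left out, the last holds). The fingers move at their own pace and stop on an object; the grip force is fixed at half the most. Time passes only in rows, so rows that do not move let the fingers close. It gives the time, the measured TCP pose, the force, the opening and the grip force at its end, in the units of the state.
- telemetry.read_state(): the state, without advancing time (a new reading comes with each control period).
- optics.camera(name): name is "scene" or "top"; returns a dict with "img" (480x640x3 uint8, red, green, blue), "vfov" (degrees; the focal length in pixels is half the picture's height over the tangent of half this angle, whatever the lens; pixels are square), "cx", "cy" (the principal point, pixels), "cam_to_world" (4x4, takes a point from camera to world coordinates). Camera axes: x right, y down, z forward; pixel columns grow to the right and rows downward; lengths in m; the calibration is good to about 2 mm. A picture is of the moment at which its call begins. There is no depth.
- order.hand_in(): hands the job in; it is judged then, once.
Trained networks look in a picture, given as the dict that the camera call returned (one of the last four; its "shot" number tells which), for a name from the list of things; names that differ only in an ending like _2 or _b are one class to them, and where a whole thing is asked for, a point or a joint stands for the part that bears it (a point fixed in the world has none). Each returns a list of dicts, best first, with "conf" (0 to 1); they miss things now and then, are a little off and sometimes report something else, mostly with a low value. They report only what shows in the picture. A call takes as long as a camera call. They do not tell look-alikes from the thing itself.
- regions_of(thing, picture): "mask" (480x640 bool, what is visible of it) and "pixel" ([column, row] in pixels, amid what is visible of it).
The state is a dict: "t": time; "joints": joint angles; "joint_vel": joint speeds; "tau": joint torques, N m; "ee_pos": TCP position; "orientation": TCP orientation; "force": force on the tool from outside, world axes, zero at the start; "ft_torque": the same for the moment, N m; "grip_width": opening from 0.0 (shut) to 1.0 (fully open); "gripper_force": force on a finger pad.
Only numpy, scipy, OpenCV 4.12 (cv2) and the standard library are available. Lean on these libraries where they do the work, as an engineer would, in place of code of your own. Each camera call takes 0.05 s, during which the arm holds its last target. There are 200 camera calls.

## Working session

There is one attempt and no reset: what is moved stays moved. The work goes in short steps, Python scripts to look and compute and a shell command to move; the robot and the scene stay as the last step left them, time stands still between calls to the robot, and variables do not carry over. Pictures are saved under pics/ and viewed, at most 10 in all, crops included, and the job is handed in when it is done.

```bash
mkdir -p pics; cat > h.py <<'E'
import numpy as np, cv2
from station import telemetry, optics, order, regions_of
def ray(c,px):
    h=c["img"].shape[0]; f=h/2/np.tan(np.radians(c["vfov"])/2)
    M=np.array(c["cam_to_world"]); d=M[:3,:3]@np.array([(px[0]-c["cx"])/f,(px[1]-c["cy"])/f,1]); return M[:3,3],d
def at(c,px,z):
    o,d=ray(c,px); return o+d*(z-o[2])/d[2]
def proj(c,p):
    h=c["img"].shape[0]; f=h/2/np.tan(np.radians(c["vfov"])/2)
    M=np.array(c["cam_to_world"]); q=M[:3,:3].T@(np.array(p)-M[:3,3]); return np.array([c["cx"]+f*q[0]/q[2],c["cy"]+f*q[1]/q[2]])
def save(c,name,box=None,s=1):
    i=c["img"][:,:,::-1]
    if box: i=i[box[1]:box[3],box[0]:box[2]]
    cv2.imwrite("pics/"+name,cv2.resize(i,None,fx=s,fy=s,interpolation=cv2.INTER_CUBIC))
E
python3 - <<'E'
from h import *
np.set_printoptions(precision=4,suppress=True)
s=telemetry.read_state(); print(s)
for n in("top","scene"):
    c=optics.camera(n); save(c,n+"0.png"); print(n,c["vfov"],c["cx"],c["cy"],np.array(c["cam_to_world"]))
    for t in("stand","plate","socket","pin","long_drift","short_drift","nut_driver","spare_cup","tape_roll","oil_bottle"):
        print(t,[(round(r["conf"],2),np.round(r["pixel"]),int(r["mask"].sum())) for r in regions_of(t,c)[:4]])
E
```

```text
{'t': 0.0, 'joints': array([-1.4004,  0.3134,  1.4984,  0.    ,  1.331 , -0.2234]), 'joint_vel': array([-0.0008,  0.0005, -0.0007,  0.0018,  0.0002,  0.0023]), 'tau': array([  0.0006, -40.2215, -25.227 ,   0.0695,   0.0353,  -0.0001]), 'ee_pos': array([ 0.2014, -0.4846,  0.2602]), 'orientation': array([-3.0796, -0.6144, -0.0001]), 'force': array([-1.055 , -0.617 ,  0.1499]), 'ft_torque': array([ 0.0142, -0.0005, -0.0267]), 'gripper_force': 0.0, 'grip_width': 0.9997801293191684}
top 51.2206204980667 318.90800177286457 239.4642490116883 [[ 0.0067 -0.9865  0.1639  0.273 ]
 [-0.9997 -0.0106 -0.0229 -0.0972]
 [ 0.0244 -0.1637 -0.9862  1.5634]
 [ 0.      0.      0.      1.    ]]
stand [(0.76, array([229., 227.]), 2211), (0.31, array([348., 256.]), 42)]
plate [(0.89, array([339., 246.]), 4522), (0.25, array([231., 223.]), 2260)]
socket [(0.97, array([340., 249.]), 4601)]
pin [(0.5, array([226., 227.]), 2248), (0.4, array([349., 254.]), 48), (0.3, array([206., 206.]), 131)]
long_drift [(0.69, array([340., 247.]), 4443), (0.67, array([233., 194.]), 121), (0.65, array([236., 166.]), 145), (0.4
[... 410 characters left out ...]
0.768   0.9824]
 [ 0.      0.      0.      1.    ]]
stand [(0.63, array([406., 333.]), 3285)]
plate [(0.84, array([297., 258.]), 4777)]
socket [(0.97, array([299., 258.]), 4800), (0.48, array([365., 292.]), 478)]
pin [(0.71, array([296., 212.]), 180)]
long_drift [(0.93, array([389., 310.]), 339), (0.76, array([325., 335.]), 332), (0.73, array([295., 257.]), 4860), (0.57, array([368., 358.]), 434)]
short_drift [(0.68, array([390., 286.]), 226)]
nut_driver [(0.89, array([481., 340.]), 432), (0.73, array([432., 320.]), 291), (0.56, array([517., 278.]), 1051)]
spare_cup [(0.97, array([410., 334.]), 3256)]
tape_roll [(0.81, array([515., 278.]), 1019)]
oil_bottle [(0.68, array([219., 178.]), 828)]
```

```bash
python3 - <<'E'
from h import *
c=optics.camera("top"); save(c,"t1.png",(130,130,470,330),2.3)
c=optics.camera("scene"); save(c,"s1.png",(190,120,560,400),2.1)
E
```

```text
(no output)
```

View pics/t1.png

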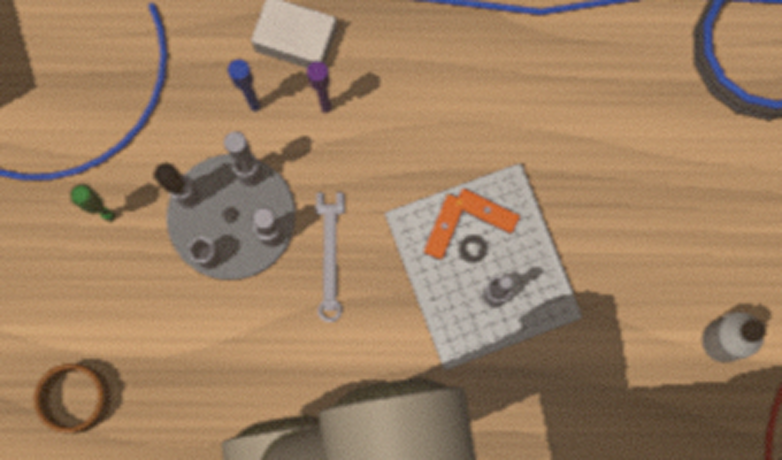

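View pics/s1.png

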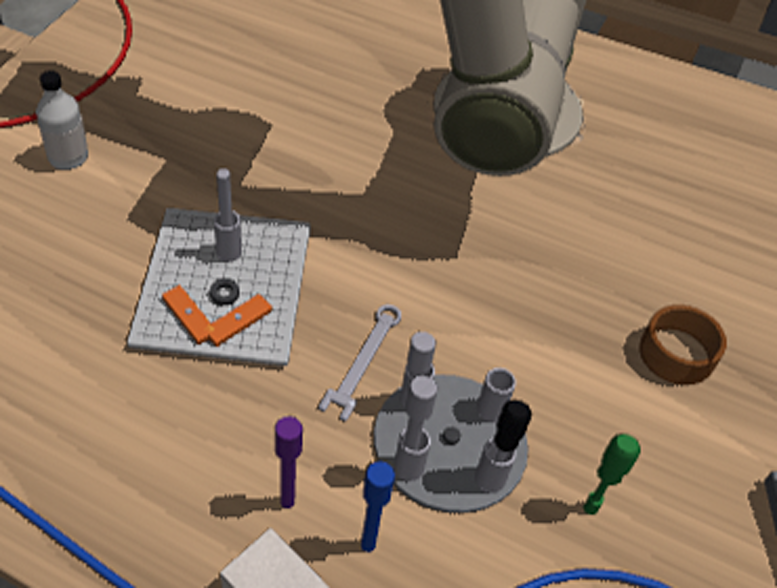

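The top view shows the empty cup at about (218,239), the long drift at about (233,193) in the far cup, the nut driver and short drift in the side cups, and the pin's socket at about (345,257). The blue, purple and green tools standing loose are the look-alikes. Next I'll zoom in for exact pixels.

```bash
python3 - <<'E'
from h import *
t=optics.camera("top"); s=optics.camera("scene")
def cr(c,x,y,w,h,k): return cv2.resize(c["img"][y:y+h,x:x+w,::-1],None,fx=k,fy=k,interpolation=cv2.INTER_CUBIC)
a=np.hstack([cr(t,195,180,75,75,5),cr(t,325,225,75,75,5)])
b=np.hstack([cr(s,365,270,90,70,375/90),cr(s,260,190,90,70,375/90)])
cv2.imwrite("pics/z.png",np.vstack([a,b[:225]]))
np.set_printoptions(precision=4,suppress=True)
m=regions_of("stand",t)[0]["mask"].astype(np.uint8)
cs=max(cv2.findContours(m,0,1)[0],key=len); e=cv2.fitEllipse(cv2.convexHull(cs)); print(e,at(t,e[0],.01))
for n in("pin","short_drift","long_drift","nut_driver"):
    for r in regions_of(n,s)[:3]:
        if r["conf"]>.5:
            ys,xs=np.nonzero(r["mask"]); print(n,r["pixel"],xs.min(),xs.max(),ys.min(),ys.max())
E
```

```text
((229.41355895996094, 223.87303161621094), (54.03654479980469, 55.6873779296875), 58.02970886230469) [0.5779 0.1488 0.01  ]
pin [294.1, 211.6] 293 300 200 227
short_drift [389.9, 286.9] 384 396 278 298
long_drift [387.0, 314.6] 382 397 299 334
long_drift [368.7, 355.5] 362 376 340 382
long_drift [324.0, 333.8] 320 334 318 361
nut_driver [480.9, 341.9] 468 494 326 364
```

View pics/z.png

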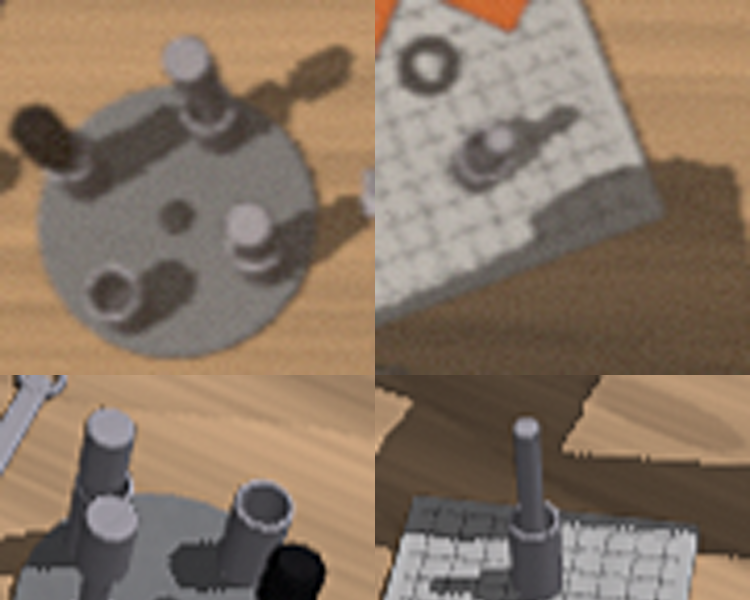

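The zoom gives these pixels:

| Feature | Top view | Scene view |
|---|---|---|
| Empty cup mouth | (217.6,238.4) | (428.4,301.7) |
| Long drift head | (232.4,191.6) | (391.9,304.3) |
| Pin top | (349.8,252.6) | (296.2,202.7) |
| Socket mouth | (347,257) | (298.4,224.8) |

```bash
python3 - <<'E'
from h import *
np.set_printoptions(precision=4,suppress=True)
t=optics.camera("top"); s=optics.camera("scene")
def tri(a,b):
    A=[];B=[]
    for c,p in((t,a),(s,b)):
        o,d=ray(c,p); d=d/np.linalg.norm(d); P=np.eye(3)-np.outer(d,d); A.append(P);B.append(P@o)
    return np.linalg.lstsq(np.vstack(A),np.hstack(B),rcond=None)[0]
for n,a,b,z in(("cup",(217.6,238.4),(428.4,301.7),.075),("long",(232.4,191.6),(391.9,304.3),.18),("short",(244.6,224.6),(391.4,282.2),.13),("pin",(349.8,252.6),(296.2,202.7),.165),("sock",(347,257),(298.4,224.8),.085)):
    print(n,tri(a,b),at(t,a,z),at(s,b,z))
print(at(t,(236.6,203.2),.075))
E
```

```text
cup [0.521  0.1739 0.0698] [0.5203 0.1722 0.075 ] [0.5244 0.1749 0.075 ]
long [0.6382 0.1182 0.1772] [0.6378 0.1168 0.18  ] [0.6396 0.1196 0.18  ]
short [0.5529 0.0863 0.1282] [0.5527 0.0858 0.13  ] [0.5541 0.0869 0.13  ]
pin [ 0.4691 -0.2174  0.1621] [ 0.4687 -0.2172  0.165 ] [ 0.4715 -0.2158  0.165 ]
sock [ 0.4675 -0.2162  0.0779] [ 0.4666 -0.2157  0.085 ] [ 0.4729 -0.2125  0.085 ]
[0.6293 0.1191 0.075 ]
```

```bash
python3 -m inch '.027 .027 0 0 0 0;.027 .027 0 0 0 0;.027 .027 0 0 0 0;.027 .027 0 0 0 0;.027 .027 0 0 0 0;.027 .027 0 0 0 0;.027 .027 0 0 0 0;.027 .027 0 0 0 0;.026 .026 0 0 0 0;.026 .026 0 0 0 0' 0.6; python3 -m inch '0 0 0 0 0 0;0 0 0 0 0 0;0 0 0 0 0 0'
```

```text
t: 2.48
ee_pos: [0.4705, -0.2152, 0.2609]
orientation: [3.081, 0.615, 0.0]
force: [-0.5, -0.8, -0.2]
grip_width: 0.6
gripper_force: 0.0
t: 2.73
ee_pos: [0.4691, -0.2172, 0.2606]
orientation: [3.081, 0.615, -0.001]
force: [-0.4, 0.7, -0.0]
grip_width: 0.598
gripper_force: 0.0
```

```bash
python3 -m inch '.001 0 -.028 0 0 0;0 0 -.028 0 0 0;0 0 -.028 0 0 0;0 0 -.028 0 0 0;0 0 0 0 0 0;0 0 0 0 0 0'; python3 -m inch '0 0 0 0 0 0;0 0 0 0 0 0;0 0 0 0 0 0;0 0 0 0 0 0;0 0 0 0 0 0;0 0 0 0 0 0;0 0 0 0 0 0;0 0 0 0 0 0' 0
```

```text
t: 3.23
ee_pos: [0.4697, -0.2177, 0.1487]
orientation: [-3.08, -0.612, 0.002]
force: [0.0, 0.1, 1.0]
grip_width: 0.602
gripper_force: 0.0
t: 3.9
ee_pos: [0.4706, -0.2168, 0.149]
orientation: [3.081, 0.615, 0.001]
force: [0.2, 1.2, 2.9]
grip_width: 0.17
gripper_force: 30.0
```

```bash
python3 -m inch '0 0 .015 0 0 0;0 0 .02 0 0 0;0 0 .02 0 0 0;0 0 .02 0 0 0;0 0 .02 0 0 0;0 0 .02 0 0 0;0 0 .025 0 0 0;0 0 0 0 0 0;0 0 0 0 0 0'; python3 - <<'E'
from h import *
s=optics.camera("scene");t=optics.camera("top"); p=telemetry.read_state()["ee_pos"]
for c in(s,t): print(proj(c,p),proj(c,p-[0,0,.12]))
x,y=map(int,proj(s,p)); save(s,"lift.png",(x-70,y-60,x+70,y+90),4)
E
```

```text
t: 4.65
ee_pos: [0.4705, -0.2169, 0.2885]
orientation: [3.08, 0.614, 0.001]
force: [-0.6, -0.3, -3.0]
grip_width: 0.172
gripper_force: 30.0
[293.8192081  164.98233661] [296.22478646 201.69679664]
[353.54807477 245.61674039] [349.60902032 252.06407142]
```

View pics/lift.png

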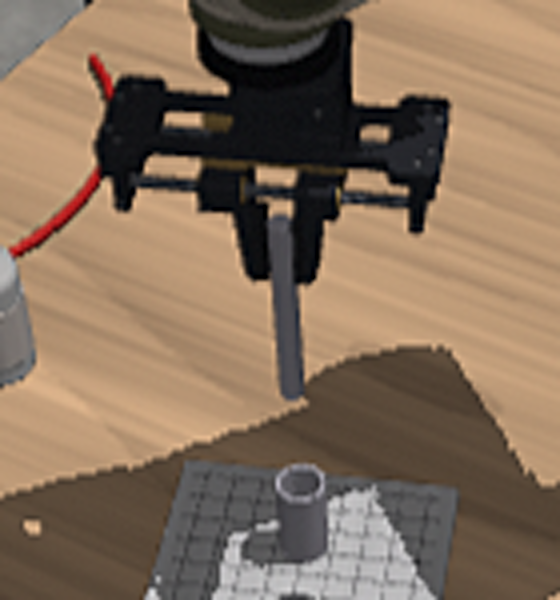

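The picture shows the pin hanging plumb, with its foot at about (295.5,202) against a predicted (296,202). Carrying it to the empty cup.

```bash
python3 -m inch '.005 .02 0 0 0 0;.005 .03 0 0 0 0;.005 .035 0 0 0 0;.005 .036 0 0 0 0;.005 .036 0 0 0 0;.005 .036 0 0 0 0;.005 .036 0 0 0 0;.005 .036 0 0 0 0;.005 .036 0 0 0 0;.005 .036 0 0 0 0'; python3 -m inch '0 .03 0 0 0 0;0 .015 0 0 0 0;0 .009 0 0 0 0;0 0 0 0 0 0;0 0 0 0 0 0;0 0 0 0 0 0'
```

```text
t: 5.58
ee_pos: [0.5199, 0.122, 0.2869]
orientation: [-3.08, -0.614, 0.005]
force: [1.1, -1.1, -3.5]
grip_width: 0.168
gripper_force: 30.0
t: 6.08
ee_pos: [0.5205, 0.173, 0.2883]
orientation: [3.081, 0.613, -0.001]
force: [0.2, -0.3, -2.1]
grip_width: 0.171
gripper_force: 30.0
```

```bash
python3 -m inch '0 0 -.02 0 0 0;0 0 -.02 0 0 0;0 0 -.02 0 0 0;0 0 -.015 0 0 0;0 0 0 0 0 0;0 0 0 0 0 0'; python3 - <<'E'
from h import *
s=optics.camera("scene"); p=telemetry.read_state()["ee_pos"]; x,y=map(int,proj(s,p-[0,0,.1])); print(x-50,y-50,proj(s,p-[0,0,.123]))
save(s,"cup.png",(x-50,y-50,x+50,y+50),6)
E
```

```text
t: 6.58
ee_pos: [0.5205, 0.1733, 0.2137]
orientation: [3.081, 0.613, -0.001]
force: [-0.6, 0.6, -1.8]
grip_width: 0.171
gripper_force: 30.0
381 240 [429.63069297 296.45360362]
```

View pics/cup.png

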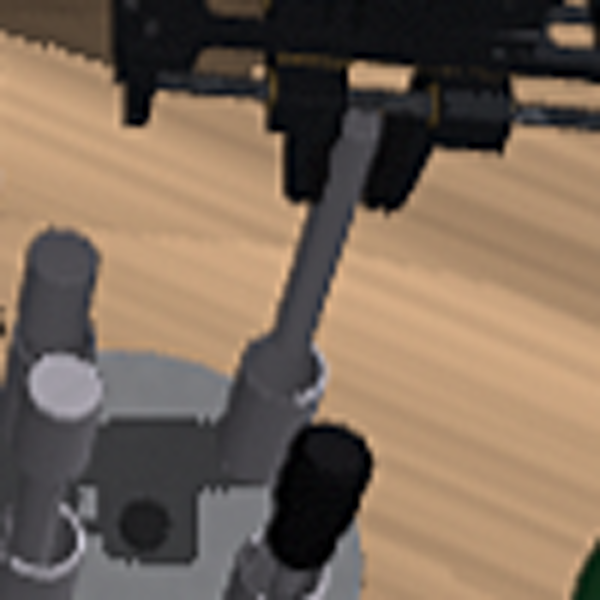

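The pin hangs just above the empty cup. The mouth is at about (428,301.7) and the pin axis lines up with it, so I'm lowering.

```bash
python3 -m inch '.001 0 -.012 0 0 0;0 0 -.012 0 0 0;0 0 0 0 0 0;0 0 0 0 0 0'; python3 -m inch '0 0 -.015 0 0 0;0 0 -.015 0 0 0;0 0 -.012 0 0 0;0 0 -.005 0 0 0;0 0 0 0 0 0;0 0 0 0 0 0'
```

```text
t: 6.97
ee_pos: [0.5218, 0.174, 0.1907]
orientation: [3.081, 0.614, 0.001]
force: [-0.6, 0.8, -1.6]
grip_width: 0.173
gripper_force: 30.0
t: 7.47
ee_pos: [0.522, 0.1742, 0.1439]
orientation: [3.081, 0.614, 0.003]
force: [0.0, -0.4, -1.9]
grip_width: 0.17
gripper_force: 30.0
```

```bash
python3 -m inch '0 0 -.002 0 0 0;0 0 -.002 0 0 0;0 0 -.001 0 0 0;0 0 0 0 0 0;0 0 0 0 0 0'; python3 -m inch '0 0 0 0 0 0;0 0 0 0 0 0;0 0 0 0 0 0;0 0 0 0 0 0;0 0 0 0 0 0' 0.45
```

```text
t: 7.88
ee_pos: [0.5222, 0.1743, 0.1391]
orientation: [3.081, 0.615, 0.004]
force: [-0.3, 0.8, 5.7]
grip_width: 0.17
gripper_force: 30.0
t: 8.3
ee_pos: [0.5214, 0.1742, 0.1376]
orientation: [3.081, 0.615, -0.0]
force: [-0.0, 0.0, -0.9]
grip_width: 0.449
gripper_force: 0.0
```

```bash
python3 -m inch '0 0 .01 0 0 0;0 0 .02 0 0 0;0 0 .02 0 0 0;0 0 .03 0 0 0;0 0 .03 0 0 0;0 0 .005 0 0 0;0 0 0 0 0 0' ; python3 -m inch '.023 -.011 0 0 0 0;.023 -.011 0 0 0 0;.023 -.011 0 0 0 0;.023 -.011 0 0 0 0;.023 -.011 0 0 0 0;0 0 0 0 0 0;0 0 0 0 0 0;0 0 0 0 0 0' 0.75
python3 - <<'E'
from h import *
t=optics.camera("top"); s=optics.camera("scene")
def cr(c,x,y,w,h,k): return cv2.resize(c["img"][y:y+h,x:x+w,::-1],None,fx=k,fy=k,interpolation=cv2.INTER_CUBIC)
cv2.imwrite("pics/over.png",np.hstack([cr(t,190,160,80,100,4.5),cr(s,350,240,80,100,4.5)]))
E
```

```text
t: 8.88
ee_pos: [0.522, 0.1743, 0.2552]
orientation: [3.08, 0.615, 0.007]
force: [-0.1, 0.2, 0.0]
grip_width: 0.453
gripper_force: 0.0
t: 9.55
ee_pos: [0.6358, 0.1195, 0.2517]
orientation: [-3.08, -0.615, 0.003]
force: [-0.4, 0.5, 0.7]
grip_width: 0.752
gripper_force: 0.0
```

View pics/over.png

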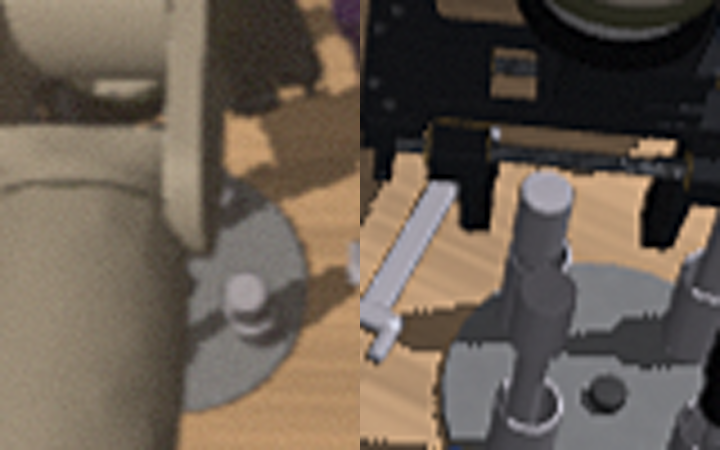

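The scene view shows the open fingers straddling the long drift's head line, with the short drift clear of them. Descending.

```bash
python3 -m inch '.001 -.001 -.02 0 0 0;0 0 -.02 0 0 0;0 0 -.02 0 0 0;0 0 -.02 0 0 0;0 0 -.008 0 0 0;0 0 0 0 0 0;0 0 0 0 0 0' ; python3 -m inch '0 0 0 0 0 0;0 0 0 0 0 0;0 0 0 0 0 0;0 0 0 0 0 0;0 0 0 0 0 0;0 0 0 0 0 0;0 0 0 0 0 0;0 0 0 0 0 0' 0
```

```text
t: 10.23
ee_pos: [0.6374, 0.1185, 0.1656]
orientation: [3.081, 0.615, 0.001]
force: [0.8, -0.3, 0.3]
grip_width: 0.75
gripper_force: 0.0
t: 10.9
ee_pos: [0.6375, 0.1182, 0.1648]
orientation: [-3.081, -0.615, -0.0]
force: [-0.3, -0.4, 1.2]
grip_width: 0.302
gripper_force: 30.0
```

```bash
python3 -m inch '0 0 .01 0 0 0;0 0 .015 0 0 0;0 0 .02 0 0 0;0 0 .02 0 0 0;0 0 .02 0 0 0;0 0 .02 0 0 0;0 0 .02 0 0 0;0 0 .015 0 0 0;0 0 0 0 0 0;0 0 0 0 0 0'; python3 - <<'E'
from h import *
s=optics.camera("scene"); t=optics.camera("top"); p=telemetry.read_state()["ee_pos"]
def cr(c,x,y,w,h,k): return cv2.resize(c["img"][y:y+h,x:x+w,::-1],None,fx=k,fy=k,interpolation=cv2.INTER_CUBIC)
q=proj(s,p-[0,0,.15]); q2=proj(t,p-[0,0,.15]);print(q,q2,proj(s,p-[0,0,.03]))
x,y=map(int,q); cv2.imwrite("pics/lift2.png",cr(s,x-60,y-75,120,100,5)); print(x-60,y-75)
E
```

```text
t: 11.73
ee_pos: [0.6374, 0.1182, 0.3047]
orientation: [3.081, 0.615, 0.0]
force: [0.2, -0.8, -3.9]
grip_width: 0.308
gripper_force: 30.0
[390.30046789 309.96411453] [233.28918827 194.24060457] [397.33397717 276.75987161]
330 234
```

View pics/lift2.png

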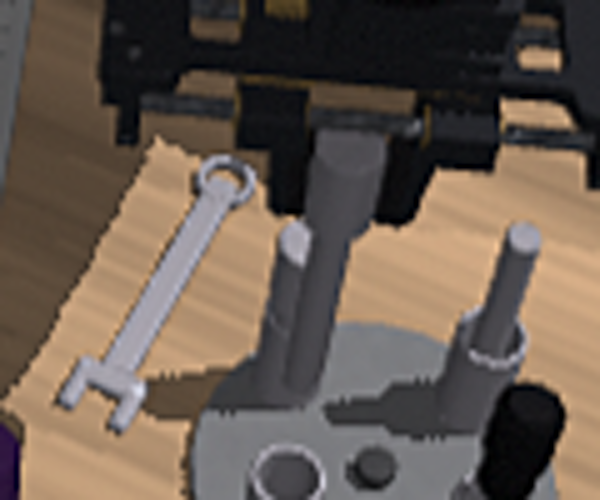

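The long drift hangs nearly plumb, with its foot at about (390.4,311.5) against a predicted (390.3,310). The pin stands in its cup. Carrying the drift to the socket.

```bash
python3 -m inch '-.008 -.016 0 0 0 0;-.014 -.028 0 0 0 0;-.016 -.032 0 0 0 0;-.016 -.032 0 0 0 0;-.016 -.032 0 0 0 0;-.016 -.032 0 0 0 0;-.016 -.032 0 0 0 0;-.016 -.032 0 0 0 0;-.016 -.032 0 0 0 0;-.016 -.032 0 0 0 0'; python3 -m inch '-.012 -.022 0 0 0 0;-.006 -.011 0 0 0 0;0 0 0 0 0 0;0 0 -.02 0 0 0;0 0 -.02 0 0 0;0 0 -.015 0 0 0;0 0 0 0 0 0;0 0 0 0 0 0;0 0 0 0 0 0'; python3 - <<'E'
from h import *
s=optics.camera("scene"); t=optics.camera("top"); p=telemetry.read_state()["ee_pos"]
def cr(c,x,y,w,h,k): return cv2.resize(c["img"][y:y+h,x:x+w,::-1],None,fx=k,fy=k,interpolation=cv2.INTER_CUBIC)
q=proj(s,p-[0,0,.15]); q2=proj(t,p-[0,0,.15]);print(q,q2)
x,y=map(int,q); a,b=map(int,q2); cv2.imwrite("pics/sock.png",np.hstack([cr(s,x-40,y-50,80,80,5),cr(t,a-40,b-40,80,80,5)])); print(x-40,y-50,a-40,b-40)
E
```

```text
t: 12.67
ee_pos: [0.486, -0.1829, 0.3036]
orientation: [-3.079, -0.614, 0.002]
force: [0.9, 0.3, -2.3]
grip_width: 0.305
gripper_force: 30.0
t: 13.42
ee_pos: [0.47, -0.2144, 0.2506]
orientation: [3.08, 0.616, 0.001]
force: [0.8, 0.4, -3.7]
grip_width: 0.305
gripper_force: 30.0
[298.0018471  219.75179254] [347.0858038  255.19191784]
258 169 307 215
```

View pics/sock.png

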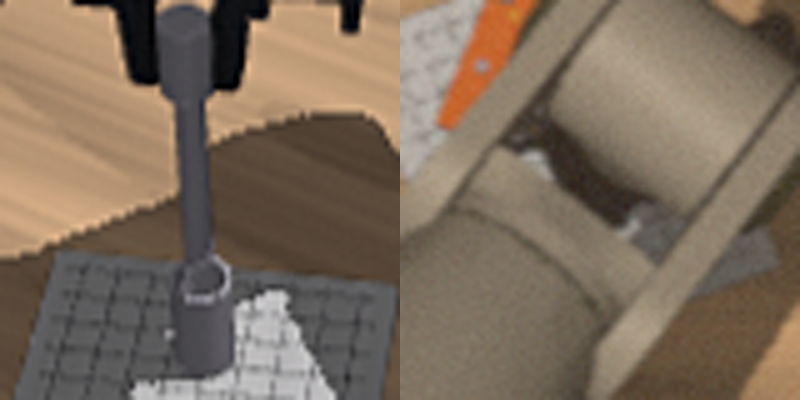

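The foot is at about (297.6,220.6) and the socket mouth at (298.6,224.6). Extended down 15 mm, the drift's axis meets the mouth centre to within about 1 mm, so I'm inserting.

```bash
python3 -m inch '0 0 -.01 0 0 0;0 0 -.01 0 0 0;0 0 -.008 0 0 0;0 0 0 0 0 0;0 0 0 0 0 0'; python3 -m inch '0 0 -.01 0 0 0;0 0 -.012 0 0 0;0 0 -.012 0 0 0;0 0 -.007 0 0 0;0 0 0 0 0 0;0 0 0 0 0 0'
```

```text
t: 13.93
ee_pos: [0.4693, -0.2147, 0.2211]
orientation: [-3.08, -0.614, 0.001]
force: [-0.4, -0.6, -3.7]
grip_width: 0.304
gripper_force: 30.0
t: 14.43
ee_pos: [0.4695, -0.2149, 0.1807]
orientation: [-3.081, -0.615, 0.0]
force: [-0.5, 0.7, -2.6]
grip_width: 0.305
gripper_force: 30.0
```

```bash
python3 -m inch '0 0 -.002 0 0 0;0 0 -.002 0 0 0;0 0 -.0015 0 0 0;0 0 0 0 0 0;0 0 0 0 0 0'
```

```text
t: 14.85
ee_pos: [0.4695, -0.2148, 0.1753]
orientation: [3.081, 0.615, 0.0]
force: [0.6, -0.5, -3.9]
grip_width: 0.309
gripper_force: 30.0
```

```bash
python3 -m inch '0 0 -.001 0 0 0;0 0 0 0 0 0;0 0 0 0 0 0;0 0 0 0 0 0'; python3 -m inch '0 0 0 0 0 0;0 0 0 0 0 0;0 0 0 0 0 0;0 0 0 0 0 0;0 0 0 0 0 0;0 0 0 0 0 0' 0.65; python3 -m inch '0 0 .01 0 0 0;0 0 .02 0 0 0;0 0 .03 0 0 0;0 0 .03 0 0 0;0 0 .02 0 0 0;0 0 0 0 0 0;-.03 -.03 0 0 0 0;-.03 -.03 0 0 0 0;-.03 -.03 0 0 0 0;-.02 -.03 0 0 0 0'; python3 -m inch '-.02 -.02 0 0 0 0;-.02 -.02 0 0 0 0;-.02 -.02 0 0 0 0;0 0 0 0 0 0;0 0 0 0 0 0;0 0 0 0 0 0'
python3 - <<'E'
from h import *
s=optics.camera("scene"); t=optics.camera("top")
def cr(c,x,y,w,h,k): return cv2.resize(c["img"][y:y+h,x:x+w,::-1],None,fx=k,fy=k,interpolation=cv2.INTER_CUBIC)
cv2.imwrite("pics/end.png",np.hstack([cr(s,240,160,240,220,1.8),cr(t,195,170,190,220,1.8)]))
for z in(.025,.035): print(proj(s,(.4695,-.2148,z+.165)))
E
```

```text
t: 15.18
ee_pos: [0.4697, -0.215, 0.1748]
orientation: [3.08, 0.614, 0.001]
force: [0.2, 0.6, 3.5]
grip_width: 0.307
gripper_force: 30.0
t: 15.68
ee_pos: [0.4694, -0.2148, 0.1742]
orientation: [-3.081, -0.615, 0.0]
force: [0.1, 0.9, 0.1]
grip_width: 0.652
gripper_force: 0.0
t: 16.52
ee_pos: [0.3589, -0.3338, 0.284]
orientation: [-3.08, -0.615, 0.001]
force: [0.6, -1.0, -0.9]
grip_width: 0.645
gripper_force: 0.0
t: 17.02
ee_pos: [0.3014, -0.3927, 0.2839]
orientation: [-3.08, -0.614, -0.0]
force: [0.2, -0.4, 0.3]
grip_width: 0.65
gripper_force: 0.0
[296.4898127  195.20337279]
[296.30299195 192.28016215]
```

View pics/end.png

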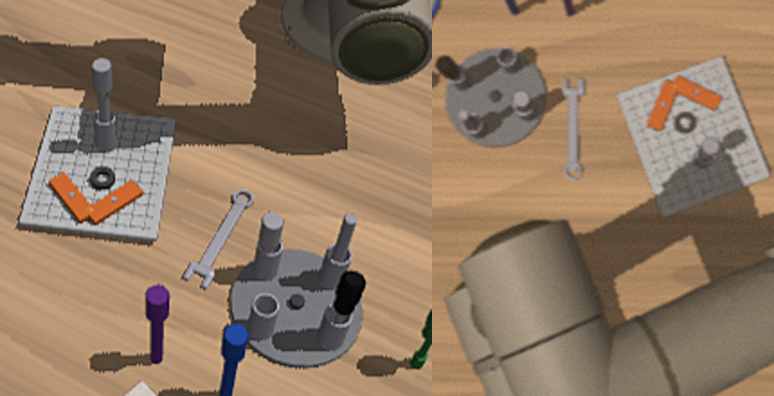

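The long drift stands seated and upright in the socket, its head at about (297,196) against a predicted (296.5,195). The pin stands in the formerly empty cup, the others are unmoved, and the gripper is clear of everything.

```bash
python3 -c "
from station import order; print(order.hand_in())"
```

```text
the job is handed in; nothing more can be done
None
```

The tool change is done and handed in: the pin stands in the stand's formerly empty cup, the long drift is fully seated thin end down in the plate's socket, and in the final pictures the other things in view look unmoved (robot clock about 17 s of 72 s).

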